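# Slide the tube shuttle to the yellow reading stop

## Task

The tube shuttle on the rail is clamped until the blue pad in its middle is pressed. Press the blue pad down with a fingertip and, keeping it down, push the shuttle along the rail until it rests against the yellow stop, then lift off so that the pad springs up and the shuttle is clamped there. Never force the shuttle along while its pad is up, do not touch the tubes standing in it, and leave everything else on the bench where it is.

Things in the scene. Friction and masses are not known exactly. Their poses are not given: they have to be found in the camera images.
- rail: Fixed steel and aluminium rail on the bench, 420 mm long, its base 90 mm wide, overall 32 mm high. Origin: middle of its underside on the bench; its y axis runs along the rail (the way the shuttle slides), z up, and its -x side is the side towards the robot. It stands turned by up to about 20 degrees.
- shuttle (a joint): Place of the shuttle along the rail, m: 0 mid-rail, growing along the rail's +y. The shuttle is a white carriage 90 mm long along the rail (45 mm either side of its pad's centre); its deck, 50 mm above the bench, reaches 37 mm beyond the rail's centre line and 93 mm towards the robot. Pad up: a brake holds it against some 30 N. Pad pressed: it slides with 1 to 2 N.
- pad_top (a point): Centre of the top of the blue pad in the shuttle's middle, on the rail's centre line, 58 mm above the bench when up. The pad (54 mm along the rail, 40 mm across, two white stripes) lies between two grey ridges 58 mm apart along the rail, 60 mm across, rising 6 mm above it: shut fingertips fit between them and push on the ridge ahead, or drag the pad by friction. Axes as the rail's.
- pad (a joint): How far the blue pad is pressed down, in m: about 0 when up (clamped), 0.005 fully down. A spring holds it up: it begins to move at about 6 N and is fully down at about 8 N; the brake is off from about 0.001 on.
- tubes: Four orange-capped sample tubes fixed upright in a row in the shuttle, caps 16 mm in diameter, 20 mm apart along the rail, tops 94 mm above the bench, 75 mm from the pad's centre on the robot's side. Not to be touched. Origin: on the rail's centre line at bench height below the pad's centre; axes as the rail's.
- yellow_stop: Fixed yellow stop on the rail, the marked reading position, at either end: 16 mm along the rail, 60 mm across, top 56 mm above the bench; a black eye (top 90 mm up) on a bracket 75 mm towards the robot. Origin: on the rail's centre line at bench height, mid-thickness; axes as the rail's. The shuttle rests against it when the pad's centre is 53 mm from this origin along the rail.
- grey_stop: Fixed grey stop block of the same size at the other end of the rail, without an eye: not the one wanted. Origin and axes likewise.
- vial_a: Loose standing vial with orange cap, 30 mm in diameter, 56 mm high, beyond the rail. Origin at the centre of its underside. To be left alone.
- vial_b: Another such vial beyond the rail. To be left alone.
- vial_c: Another such vial on the robot's side of the rail. To be left alone.
- beaker: Loose clear plastic beaker, 60 mm in diameter, 65 mm high, beyond the rail. Origin at the centre of its underside. To be left alone.
- sharps_tub: Loose open yellow tub, 130 x 170 mm, 90 mm high, to the robot's right. Origin at the centre of its underside. To be left alone.
- timer: Loose white bench timer, 70 x 75 mm, 22 mm high, to the robot's left. Origin at the centre of its underside. To be left alone.
- bottle: Loose white bottle with blue cap, 64 mm in diameter, 140 mm high, to the robot's right. Origin at the centre of its underside. To be left alone.

How it is judged:
On the way, in this order (a step that is already met when the one before it is completed fails the run):
1. the blue pad is pressed down, freeing the shuttle (value of joint pad above 0.003 m), for 0.1 s.
2. the shuttle reaches the yellow stop (horizontal distance between pad_top and yellow_stop below 0.057 m), for 0.2 s.
At the end, for the whole second after the job is handed in: The shuttle rests against the yellow stop (gap at most 4 mm), its pad is up again (within 1 mm, so clamped) and it stands still (horizontal distance between pad_top and yellow_stop below 0.057 m and value of joint pad below 0.001 m and velocity of joint shuttle between -0.005 and 0.005 m/s); the robot touches nothing.
It fails at once if the shuttle is forced along while its pad is up (pressed less than 0.5 mm, moving faster than 30 mm/s) (value of joint pad below 0.0005 m and (velocity of joint shuttle above 0.03 m/s or velocity of joint shuttle below -0.03 m/s)).
It fails at once if the robot touches the tubes in the shuttle (contact force between any of the fingers, the arm and tubes above 0.5 N).
It fails at once if a bystander is moved by more than 15 mm or lifted (distance of any of vial_a, vial_b, vial_c, beaker, sharps_tub, timer, bottle from where it was at the start of the episode above 0.015 m).
It also fails if it takes over 37 s, if anything falls off the work surface, if the arm or the gripper's body presses on something with over 40 N, if the wrist force passes 120 N, or if a joint passes its speed limit or range.

## Robot

A 6-joint arm with a two-finger parallel gripper is mounted at the origin on the work surface. World frame = base frame: x ahead of the robot, y to its left, z up, the work surface at z = 0. Lengths are in m, angles in rad, forces in N, time in s.
With the tool pointing down it reaches from about 0.375 to 0.975 m from the base axis. Payload 3.8 kg.
Tool frame: the origin (TCP) lies midway between the tips of the shut fingers; the grasp point (between the pads) lies 19 mm behind it; z points along the fingers, y is the line along which they close (so a half turn about z gives the same grasp; the last joint's range is limited). The gripper opens to 85 mm and grips with 20 to 120 N. Pads are 22 mm wide; open, the fingers measure 114 mm over their backs; the gripper's body (76 mm by 85 mm) begins 54 mm behind the grasp point. The pads swing forward as they close: fully open they stand 13 mm farther back than shut.
Start: joints at [-1.297, 0.264, 1.604, -0, 1.274, -0.037], TCP at [0.206, -0.643, 0.231] pointing down, gripper open.
Joint ranges: [-2.63, 2.63], [-0.94, 2.18], [0.31, 2.57], [-1.31, 4.45], [0, 2.66], [-2.55, 2.55]. Speed limits (rad/s): [2.57, 2.57, 3.14, 3.14, 3.14, 3.14].

## Interface

Orientations are given as a rotation vector (axis times angle).
In Python, from workcell import sensors, viewer, job gives the robot as it stands.
- The arm moves only by the shell command python3 -m inch 'ROWS' [FORCE]. ROWS is JSON, one flat list of numbers, 7 for each row, row after row: the shift along the tool's x, y, z in mm, then the turn, a rotation vector about the tool's x, y, z in degrees, then the finger opening in mm, from 0 to 85.4. A call has exactly 8 rows; each row shifts and turns the commanded pose from where the row before left it, along the tool's axes as they then stand; what a row does not reach is not made up. A row lasts 1/10 s, in which the tool goes at most 50 mm and 8.59 degrees, less where a joint would pass 70% of its speed; a pose out of reach is approached as far as the arm can. A call is refused whole if a number of a shift passes 50 or a number of a turn 8.59, either way. A call with a gripper value outside its range is refused whole. The fingers move at their own pace and stop on an object; FORCE is the grip in N (left out, the last holds). Time passes only in rows, so rows that do not move let the fingers close, or fill a call up. It gives the time, the measured TCP pose, the force, the opening and the grip force at its end, in the units of the state.
- sensors.read_state(): the state, without advancing time (a new reading comes with each control period).
- viewer.read_camera(name): name is "side" or "top" or "wrist"; returns the picture (400x640x3 uint8, red, green, blue); there is no depth.
- viewer.camera_params(name): a dict with "K" (3x3 intrinsics, pixels), "world_to_cam" (4x4, takes a point from world to camera coordinates). Camera axes: x right, y down, z forward; pixel columns grow to the right and rows downward; lengths in m; the calibration is good to about 2 mm. A picture is of the moment at which its call begins: read the wrist's pose just before it. camera_params takes no time and is no camera call; for the wrist camera it gives the pose at the moment of the call.
- job.finish_job(): hands the job in; it is judged then, once.
The state is a dict: "time": time; "q": joint angles; "joint_vel": joint speeds; "joint_torque": joint torques, N m; "tool_pos": TCP position; "tcp_rot": TCP orientation; "wrist_force": force on the tool from outside, world axes, zero at the start; "torque": the same for the moment, N m; "width": opening from 0.0 (shut) to 1.0 (fully open); "grip_force": force on a finger pad.
Only numpy, scipy, OpenCV 4.12 (cv2) and the standard library are available. Lean on these libraries where they do the work, as an engineer would, in place of code of your own. Each camera call takes 0.05 s, during which the arm holds its last target. There are 200 camera calls.

## Working session

There is one attempt and no reset: what is moved stays moved. The work goes in short steps, Python scripts to look and compute and a shell command to move; the robot and the scene stay as the last step left them, time stands still between calls to the robot, and variables do not carry over. Pictures are saved under pics/ and viewed, at most 10 in all, crops included, and the job is handed in when it is done.

```bash
mkdir -p pics; python3 - <<'E'
from workcell import sensors, viewer
import cv2,numpy as np
for n in ("top","side"):
    cv2.imwrite(f"pics/{n}0.png",viewer.read_camera(n)[:,:,::-1])
    p=viewer.camera_params(n);print(n,np.round(p["K"],1).tolist(),np.round(p["world_to_cam"],3).tolist())
s=sensors.read_state();print(s)
E
```

```text
top [[520.6, 0.0, 322.3], [0.0, 520.6, 199.0], [0.0, 0.0, 1.0]] [[-0.013, -1.0, -0.009, -0.0], [-0.989, 0.014, -0.149, 0.556], [0.149, 0.007, -0.989, 1.772], [0.0, 0.0, 0.0, 1.0]]
side [[371.2, 0.0, 324.4], [0.0, 371.2, 196.4], [0.0, 0.0, 1.0]] [[-0.783, -0.622, 0.005, 0.408], [-0.442, 0.551, -0.708, 0.266], [0.438, -0.557, -0.706, 0.797], [0.0, 0.0, 0.0, 1.0]]
{'time': 0.1, 'q': array([-1.29687077e+00,  2.64689711e-01,  1.60526976e+00,  1.52943465e-05,
        1.27369807e+00, -3.69421177e-02]), 'joint_vel': array([-0.00272858, -0.00314889, -0.00384436,  0.00072333, -0.00056694,
        0.00183421]), 'joint_torque': array([-1.29468604e-04, -5.16708434e+01, -3.68589914e+01, -1.82357867e-04,
        6.19156999e-03, -4.33404352e-05]), 'tool_pos': array([ 0.20626558, -0.64200375,  0.23006105]), 'tcp_rot': array([-3.10169274e+00, -4.86021285e-01,  3.60392185e-04]), 'wrist_force': array([-0.69078483, -0.10582912, -0.174636  ]), 'torque': array([-0.02984663, -0.02851212, -0.00056211]), 'grip_force': 0.0, 'width': 0.9999281481207599}
```

View pics/top0.png

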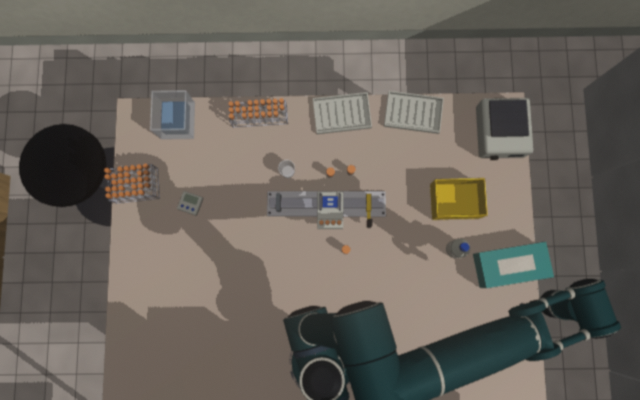

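View pics/side0.png

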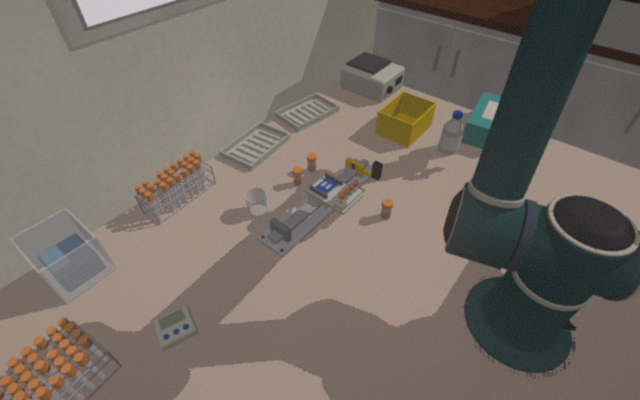

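The top view shows the rail at about (268..384, 204), the blue pad near (330,202) and the yellow stop near (369,207), towards -y. The grey stop is on the left. I'll enlarge this area.

```bash
python3 - <<'E'
import cv2
a=cv2.imread("pics/top0.png")[175:245,255:395]
cv2.imwrite("pics/c0.png",cv2.resize(a,None,fx=5.7,fy=5.7,interpolation=cv2.INTER_CUBIC))
E
```

```text
(no output)
```

View pics/c0.png

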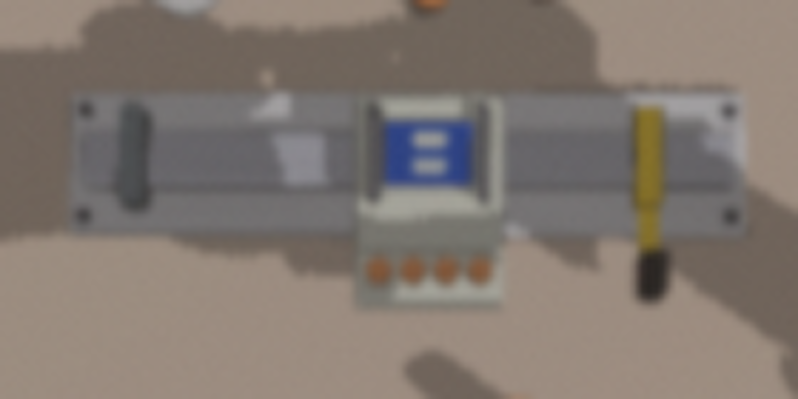

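```bash
cat > h.py <<'E'
from workcell import sensors, viewer
import cv2,numpy as np
from scipy.spatial.transform import Rotation as R
def px2w(p,uv,z):
    K=np.array(p["K"]);T=np.array(p["world_to_cam"]);r=T[:3,:3].T@np.linalg.inv(K)@[*uv,1];c=-T[:3,:3].T@T[:3,3]
    return c+r*(z-c[2])/r[2]
def go(t):
    s=sensors.read_state();M=R.from_rotvec(s["tcp_rot"])
    print("t",s["time"],"pos",s["tool_pos"].round(4),"F",s["wrist_force"].round(1),"w",round(s["width"],2),"\naxes",M.as_matrix().round(3).tolist(),"\nshift mm",(M.inv().apply(np.array(t)-s["tool_pos"])*1000).round(1))
E
python3 - <<'E'
from h import *
p=viewer.camera_params("top")
for n,c,z in (("pad",(429,153),.058),("yel",(649,158),.056),("grey",(134,157),.056),("s1",(85,109),.008),("s2",(729,110),.008),("s3",(85,216),.008),("s4",(729,216),.008),("tube1",(378,271),.094),("tube4",(479,271),.094)):
    print(n,px2w(p,(255+(c[0]+.5)/5.7-.5,175+(c[1]+.5)/5.7-.5),z).round(4))
q=px2w(p,(255+429/5.7-.5,175+153/5.7-.5),.058);q[2]=.2;go(q)
E
```

```text
pad [ 0.5448 -0.0335  0.058 ]
yel [ 0.5402 -0.1667  0.056 ]
grey [0.5451 0.1453 0.056 ]
s1 [0.5828 0.1804 0.008 ]
s2 [ 0.5765 -0.2212  0.008 ]
s3 [0.5155 0.1803 0.008 ]
s4 [ 0.51   -0.2192  0.008 ]
tube1 [ 0.4696 -0.0022  0.094 ]
tube4 [ 0.4688 -0.0617  0.094 ]
t 0.1 pos [ 0.2063 -0.642   0.2301] F [-0.7 -0.1 -0.2] w 1.0 
axes [[0.952, 0.306, -0.001], [0.306, -0.952, 0.002], [0.0, -0.002, -1.0]] 
shift mm [ 508.8 -475.9   31.1]
```

```bash
python3 -m inch '[0,0,0,0,0,6,0, 0,0,0,0,0,6,0, 0,0,0,0,0,5.8,0, 20,-38,0,0,0,0,0, 20,-38,0,0,0,0,0, 20,-38,0,0,0,0,0, 20,-38,0,0,0,0,0, 20,-38,0,0,0,0,0]' && python3 -m inch '[22,-40,2,0,0,0,0, 22,-40,2,0,0,0,0, 22,-40,2,0,0,0,0, 22,-40,2,0,0,0,0, 22,-40,2,0,0,0,0, 22,-40,2,0,0,0,0, 22,-40,2,0,0,0,0, 22,-40,2,0,0,0,0]'; python3 -c "
from h import *
go((.5448,-.0335,.14))"
```

```text
time: 0.9
tool_pos: [0.3067, -0.4508, 0.2307]
tcp_rot: [-3.141, 0.001, 0.001]
wrist_force: [0.4, -1.4, -0.1]
width: -0.001
grip_force: 0.0
time: 1.7
tool_pos: [0.4826, -0.1308, 0.2149]
tcp_rot: [3.142, 0.0, -0.0]
wrist_force: [1.0, 0.0, -0.1]
width: -0.002
grip_force: 0.0
t 1.7 pos [ 0.4826 -0.1308  0.2149] F [ 1.   0.  -0.1] w -0.0 
axes [[1.0, 0.0, -0.0], [0.0, -1.0, -0.0], [-0.0, 0.0, -1.0]] 
shift mm [ 62.2 -97.3  74.9]
```

```bash
python3 -m inch '[20,-32,0,0,0,0,0, 20,-32,0,0,0,0,0, 22,-33,0,0,0,0,0, 0,0,20,0,0,0,0, 0,0,25,0,0,0,0, 0,0,25,0,0,0,0, 0,0,0,0,0,0,0, 0,0,0,0,0,0,0]'; python3 -c "
from h import *
p=viewer.camera_params('wrist');a=viewer.read_camera('wrist')
go((.5448,-.0335,.07))
for w in ((.5448,-.0335,.058),(.5402,-.1667,.056)):
  print(cv2.projectPoints(np.array([w]),cv2.Rodrigues(p['world_to_cam'][:3,:3])[0],p['world_to_cam'][:3,3],p['K'],None)[0])
cv2.imwrite('pics/w1.png',a[:,:,::-1])"
```

```text
time: 2.5
tool_pos: [0.5437, -0.0355, 0.1448]
tcp_rot: [-3.141, -0.0, 0.003]
wrist_force: [0.9, -0.2, 0.6]
width: -0.001
grip_force: 0.0
t 2.55 pos [ 0.5448 -0.0357  0.146 ] F [-0.1  0.1  1.3] w -0.0 
axes [[1.0, 0.0, 0.001], [0.0, -1.0, -0.0], [0.001, 0.0, -1.0]] 
shift mm [-0.  -2.2 76. ]
[[[321.35077644 200.52559056]]]
[[[495.70430425 205.88259497]]]
```

View pics/w1.png

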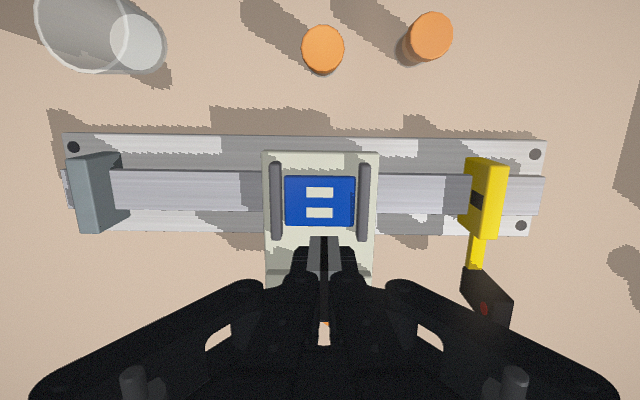

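The wrist view shows the pad centred at (320,201), which matches the projected estimate of (321,201). The yellow stop is near (485,200) as expected. I'll descend now.

```bash
python3 -m inch '[0,-2,20,0,0,0,0, 0,0,20,0,0,0,0, 0,0,20,0,0,0,0, 0,0,14,0,0,0,0, 0,0,4,0,0,0,0, 0,0,4,0,0,0,0, 0,0,0,0,0,0,0, 0,0,0,0,0,0,0]' && python3 -m inch '[0,0,2,0,0,0,0, 0,0,2,0,0,0,0, 0,0,1,0,0,0,0, 0,0,1,0,0,0,0, 0,0,0,0,0,0,0, 0,0,0,0,0,0,0, 0,0,0,0,0,0,0, 0,0,0,0,0,0,0]'
```

```text
time: 3.35
tool_pos: [0.5452, -0.0337, 0.0642]
tcp_rot: [3.141, 0.0, 0.003]
wrist_force: [-0.6, -0.6, 0.1]
width: -0.004
grip_force: 0.0
time: 4.15
tool_pos: [0.5444, -0.0336, 0.058]
tcp_rot: [3.142, 0.0, -0.0]
wrist_force: [-2.4, -0.2, 5.9]
width: -0.001
grip_force: 2.8
```

```bash
python3 -m inch '[0,0,1,0,0,0,0, 0,0,1,0,0,0,0, 0,0,1,0,0,0,0, 0,0,1,0,0,0,0, 0,0,1,0,0,0,0, 0,0,1,0,0,0,0, 0,0,0,0,0,0,0, 0,0,0,0,0,0,0]'
```

```text
time: 4.95
tool_pos: [0.5445, -0.0336, 0.053]
tcp_rot: [3.142, 0.0, -0.0]
wrist_force: [-4.8, 0.2, 11.0]
width: 0.001
grip_force: 5.8
```

```bash
python3 -m inch '[0,0,1,0,0,0,0, 0,2,0,0,0,0,0, 0,4,0,0,0,0,0, 0,5,0,0,0,0,0, 0,5,0,0,0,0,0, 0,5,0,0,0,0,0, 0,4,0,0,0,0,0, 0,0,0,0,0,0,0]'; python3 -c "
from h import *
p=viewer.camera_params('wrist');a=viewer.read_camera('wrist')
go((.5448,-.1135,.053))
cv2.imwrite('pics/w2.png',a[:,:,::-1])"
```

```text
time: 5.75
tool_pos: [0.5443, -0.0593, 0.0529]
tcp_rot: [3.141, 0.0, -0.001]
wrist_force: [-8.6, -1.0, 17.8]
width: 0.002
grip_force: 9.1
t 5.8 pos [ 0.5443 -0.0593  0.0529] F [-7.3 -1.  18.7] w 0.0 
axes [[1.0, 0.0, -0.001], [0.0, -1.0, -0.001], [-0.001, 0.001, -1.0]] 
shift mm [ 0.5 54.2 -0.1]
```

View pics/w2.png

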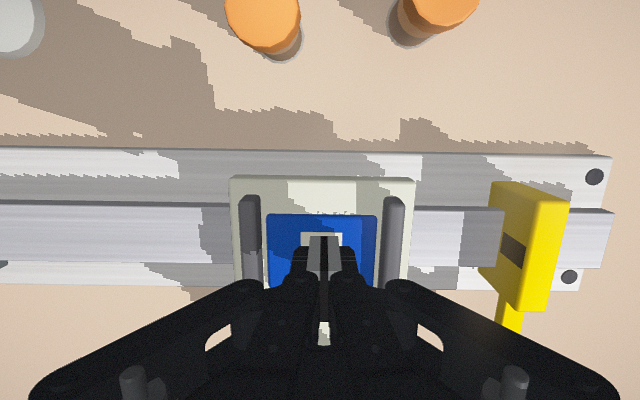

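The shuttle moved with the finger, dragged by friction. The pad is still centred at (321,240), and the yellow stop is ahead at about (500,250). I'll keep pushing.

```bash
python3 -m inch '[0,4,0,0,0,0,0, 0,6,0,0,0,0,0, -0.5,6,0,0,0,0,0, 0,6,0,0,0,0,0, 0,6,0,0,0,0,0, -0.5,6,0,0,0,0,0, 0,6,0,0,0,0,0, 0,4,0,0,0,0,0]' && python3 -m inch '[0,4,0,0,0,0,0, 0,3,0,0,0,0,0, 0,3,0,0,0,0,0, 0,2,0,0,0,0,0, 0,2,0,0,0,0,0, 0,2,0,0,0,0,0, 0,0,0,0,0,0,0, 0,0,0,0,0,0,0]'; python3 -c "
from h import *
p=viewer.camera_params('wrist');a=viewer.read_camera('wrist')
go((.5448,-.1135,.053))
cv2.imwrite('pics/w3.png',a[:,:,::-1])"
```

```text
time: 6.6
tool_pos: [0.5436, -0.1031, 0.0529]
tcp_rot: [3.141, 0.0, -0.0]
wrist_force: [-6.8, 1.5, 17.5]
width: -0.002
grip_force: 8.7
time: 7.4
tool_pos: [0.5438, -0.1158, 0.0529]
tcp_rot: [-3.137, 0.002, -0.0]
wrist_force: [-5.6, 11.8, 19.2]
width: 0.001
grip_force: 9.2
t 7.45 pos [ 0.5438 -0.1158  0.0529] F [-6.  11.5 18.6] w -0.0 
axes [[1.0, -0.001, 0.0], [-0.001, -1.0, 0.005], [0.0, -0.005, -1.0]] 
shift mm [ 1.  -2.3 -0.1]
```

View pics/w3.png

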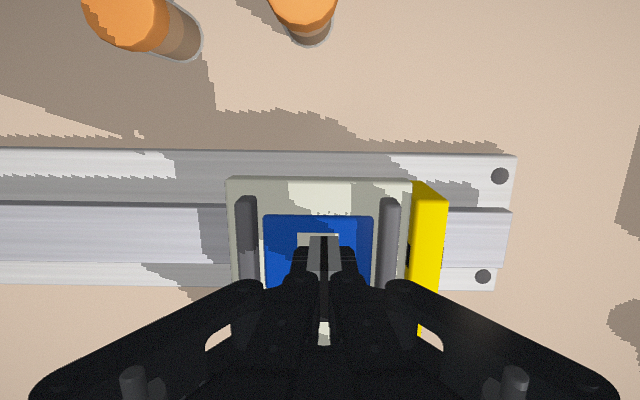

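The shuttle is flush against the yellow stop at about (412,230), and the lateral force has risen to about 12 N. I'll lift straight off.

```bash
python3 -m inch '[0,0,-1,0,0,0,0, 0,0,-1,0,0,0,0, 0,0,-2,0,0,0,0, 0,0,-3,0,0,0,0, 0,0,-4,0,0,0,0, 0,0,-10,0,0,0,0, 0,0,-20,0,0,0,0, 0,0,-20,0,0,0,0]' && python3 -m inch '[0,0,-20,0,0,0,0, 0,0,-20,0,0,0,0, 0,0,-10,0,0,0,0, 0,0,0,0,0,0,0, 0,0,0,0,0,0,0, 0,0,0,0,0,0,0, 0,0,0,0,0,0,0, 0,0,0,0,0,0,0]'; python3 -c "
from h import *
a=viewer.read_camera('wrist')
go((.5448,-.1135,.15))
cv2.imwrite('pics/w4.png',a[:,:,::-1])"
```

```text
time: 8.25
tool_pos: [0.5428, -0.1187, 0.1116]
tcp_rot: [-3.141, -0.0, 0.002]
wrist_force: [0.4, 0.7, 0.1]
width: 0.003
grip_force: 0.0
time: 9.05
tool_pos: [0.5428, -0.1185, 0.1603]
tcp_rot: [-3.141, -0.0, 0.003]
wrist_force: [0.1, 0.8, -0.2]
width: -0.001
grip_force: 0.0
t 9.1 pos [ 0.5429 -0.1185  0.1605] F [-1.  -0.7 -0.6] w -0.0 
axes [[1.0, 0.0, -0.001], [0.0, -1.0, 0.0], [-0.001, -0.0, -1.0]] 
shift mm [ 1.9 -5.  10.5]
```

View pics/w4.png

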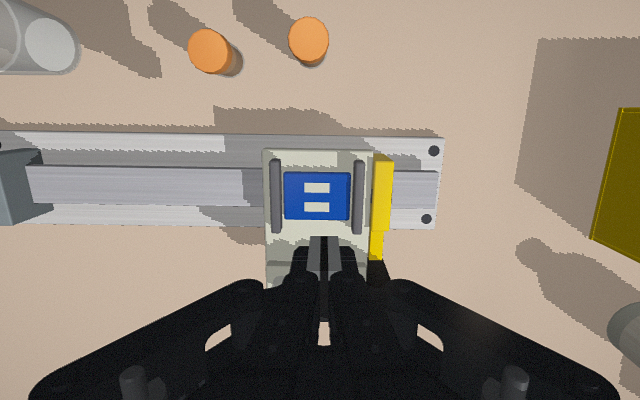

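The shuttle's edge at about (372,195) is flush with the yellow stop, and the gripper is clear of everything.

```bash
python3 -c "
from workcell import job
print(job.finish_job())"
```

```text
the job is handed in; nothing more can be done
None
```

I pressed the pad, pushed the shuttle until it was flush against the yellow stop, lifted clear so the pad could spring up, and handed the job in at about 9 s; the judge's verdict was not reported back.

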